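# Put the gauge head away in the lift-up locker

### The job

Put the vacuum gauge head away in the small bench locker: raise the locker's lift-up door until its stay locks and let go so that it stays up by itself, then set the gauge head gently on the locker floor, standing on its block. Then press the stay's release paddle so that the door sinks, and leave it fully shut, without slamming it and without disturbing the other things on the bench.

Things in the scene. Friction and masses are not known exactly. Their poses are not given: they have to be found in the camera images.
- locker: White bench locker, fixed, 260 mm wide (y), 220 deep, 155 high. Origin on the bench, on the width's centre line, 85 mm behind the front face; x to its back, y to its left seen from the robot, z up. Front wall 48 mm high, above it the lift-up door slopes back at 30.5 degrees (0.532 rad) to the hinge. Walls 6 mm.
- locker_in (a point): Centre of the open part of the locker's inner floor, at (-15, 0, 8) mm in the locker's frame, axes as the locker. The floor is 8 mm above the bench and spans x -79 to +129 mm, y -124 to +124 mm in the locker's frame; a fixed top covers it beyond x = +85 mm.
- door_hinge (a point): Middle of the door's hinge line, at (85, 0, 155) mm in the locker's frame; the hinge line runs along the locker's y. The door is 260 mm wide, its free edge 195 mm from the hinge.
- door (a joint): Door angle, rad: 0 shut, grows as it is raised. The stay locks by itself past 1.91 (door about 78 degrees above level, outer face turned to the back); stop at 2.0; locked, it rests at about 1.90. Door 0.45 kg with a damper of 0.6 N m s/rad: raising slowly takes about 5 N at the handle; unlocked, it sinks and shuts by itself in about 3 s.
- door_handle (a point): Middle of the door's handle: round steel bar 12 mm thick, 110 mm long between two legs, parallel to the hinge, on the door's outer face, 44 mm off the door's plane through the hinge and 172 mm along it from the hinge; 29 mm clear between bar and door. Moves with the door: about 105 mm above the bench shut, 335 mm locked.
- latch (a joint): Stay latch angle, rad: 0 at rest or locked, grows as its paddle is pressed down; stop at 0.27 (paddle 19 mm lower). Spring return: 1 N to start, 2 N at the stop. The stay lets go beyond about 0.17: hold the paddle down until the door has sunk below 1.6 rad (about 1 to 2 s), then let go; let go sooner, it locks again.
- latch_paddle (a point): Middle of the top of the stay's black release paddle (46 mm along x, 36 mm along y), outside the locker's right wall (its -y side) near the front of the door, about 112 mm above the bench. Press it straight down.
- gauge: Gauge head, loose, about 0.35 kg: a square aluminium block 50 x 50 x 48 mm (high) with a steel stub and a 40 mm disc flange out of its +x side and a round dark connector out of its -x side, 100 mm long in all. Origin in the middle of the block's underside, z up; its plain +y and -y sides, 50 mm apart, are the ones to grip.
- bellows: Bystander: steel bellows piece with a flange at each end, standing, 55 mm across, 90 mm high. Origin at its underside.
- wrench: Bystander: wrench lying on the bench, 180 mm long. Origin at the underside of its middle.
- jar: Bystander: closed grey jar, 64 mm across, 85 mm high. Origin at its underside.
Mind the look-alikes: they are no part of the job. What is shaped like the gauge but purple is not meant.

How it is judged:
By the outcome, as a careful person would: the job done as asked, in the order asked, and still so for the second after the job is handed in, with the robot touching nothing.
It also fails if it takes over 72 s, if anything falls off the work surface, if the arm or the gripper's body presses on something with over 40 N, if the wrist force passes 120 N, or if a joint passes its speed limit or range.

### The arm

A 6-joint arm with a two-finger parallel gripper is mounted at the origin on the work surface. World frame = base frame: x ahead of the robot, y to its left, z up, the work surface at z = 0. Lengths are in mm, angles in degrees, forces in N, time in s.
With the tool pointing down it reaches from about 300 to 850 mm from the base axis. Payload 4.2 kg.
Tool frame: the origin (TCP) lies midway between the tips of the shut fingers; the grasp point (between the pads) lies 19 mm behind it; z points along the fingers, x is the direction in which the jaws open and shut, and the axes are right-handed (so a half turn about z gives the same grasp; the last joint's range is limited). The gripper opens to 91 mm and grips with 3 to 60 N. Pads are 32 mm wide; open, the fingers measure 118 mm over their backs; the gripper's body (76 mm by 178 mm) begins 60 mm behind the grasp point.
Start: joints at [62.853, 18.312, 89.639, -0, 72.044, -1.146], TCP at [252.075, 516.818, 213.976] pointing down, gripper open.
Joint ranges: [-177.97, 177.97], [-48.28, 115.42], [12.27, 149.76], [-77.06, 257.06], [2.81, 150.46], [-146.56, 146.56]. Speed limits (degrees/s): [147.25, 147.25, 180, 180, 180, 180].

### API

Orientations are given as [roll, pitch, yaw] about the fixed x, y, z axes, in that order (R = Rz(yaw) Ry(pitch) Rx(roll)).
In Python, from workcell import env gives the robot as it stands. The module is installed in compiled form; this text tells all that it offers.
- The arm moves only by the tool drive_tool, never from a script. Its argument "series" is a list of rows, each a list of 3 entries, a list of its own where there are three numbers: the closure, from 0 (fully open) to 1 (shut), then the shift along the tool's x, y, z in mm, then the turn, a rotation vector about the tool's x, y, z in rad. In form: [[gripper, [dx, dy, dz], [rx, ry, rz]], ...]. A call has exactly 5 rows; each row is the pose to reach, as a shift and turn from the pose commanded when the call began, along the tool's axes at that moment; what a row does not reach only later rows make up. A row lasts 1/10 s, in which the tool goes at most 50 mm and 8.59 degrees, less where a joint would pass 70% of its speed; a pose out of reach is approached as far as the arm can. A call with a gripper value outside its range is refused whole. The fingers move at their own pace and stop on an object; "squeeze" is the grip in N (left out, the last holds). Time passes only in rows, so rows that repeat a pose let the fingers close, or fill a call up. It gives the time, the measured TCP pose, the force and the opening at its end, in the units of the state.
- env.state(): the state, without advancing time (a new reading comes with each control period).
- env.grab_frame(name): name is "scene" or "top" or "wrist"; returns a dict with "image" (400x640x3 uint8, red, green, blue), "K" (3x3 intrinsics, pixels), "k1" (the pictures are not rectified: a ray, as slopes to the right and down, at radius r is drawn at 1 + k1 r^2 times it, then the intrinsics apply), "origin" and "orientation" of the camera in the world. Camera axes: x right, y down, z forward; pixel columns grow to the right and rows downward; lengths in mm; the calibration is good to about 2 mm. A picture is of the moment at which its call begins. There is no depth.
- env.job_done(): hands the job in, once; it reports no verdict.
The state is a dict: "time_s": time; "qpos": joint angles; "qvel": joint speeds; "effort": joint torques, N m; "ee_pos": TCP position; "ee_rot": TCP orientation; "force": force on the tool from outside, world axes, zero at the start; "torque": the same for the moment, N m; "gripper_width": finger opening in mm.
Only numpy, scipy, OpenCV 4.12 (cv2) and the standard library are available. Lean on these libraries where they do the work, as an engineer would, in place of code of your own. Each camera call takes 0.05 s, during which the arm holds its last target.

## Working session

There is one attempt and no reset: what is moved stays moved. The work goes in short steps, Python scripts to look and compute and a tool call to move; the robot and the scene stay as the last step left them, time stands still between calls to the robot, and variables do not carry over. Pictures are saved under pics/ and viewed, and the job is handed in when it is done.

Besides the shell and the picture viewer there is one more tool, called after "Emit:" as name(argument=value, ...), one argument or row to a line, values as JSON. drive_tool: Moves the arm, as the interface text tells. Its arguments: {"type":"object","properties":{"series":{"type":"array","items":{"type":"array"}},"squeeze":{"type":"number"}},"required":["series"]}

```bash
ls; mkdir -p pics
cat > h.py <<'E'
import numpy as np, cv2
from scipy.spatial.transform import Rotation as R
from workcell import env
def snap(n,fn):
    f=env.grab_frame(n); cv2.imwrite('pics/'+fn,f['image'][:,:,::-1]); 
    np.savez('pics/'+fn[:-4]+'.npz',**{k:np.array(v) for k,v in f.items()})
    return f
E
python3 - <<'E'
from h import *
print(env.state())
for n in ['scene','top','wrist']:
    f=snap(n,n+'0.png'); print({k:v for k,v in f.items() if k!='image'})
E
```

```text
pics
{'time_s': 0.0, 'qpos': array([ 6.28547140e+01,  1.83494925e+01,  8.97050125e+01, -1.14452912e-03,
        7.20432221e+01, -1.14519035e+00]), 'qvel': array([ 0.03984288,  0.02117919, -0.09534463, -0.04889458, -0.00367288,
       -0.03937244]), 'effort': array([-4.51095202e-04, -4.12480116e+01, -2.31975496e+01,  7.29323085e-02,
        4.56687680e-02, -1.24244866e-04]), 'ee_pos': array([251.83745892, 516.3674346 , 213.15125581]), 'ee_rot': array([-1.79999135e+02,  9.77293168e-02,  6.40002588e+01]), 'force': array([0.61333011, 0.17138356, 0.06979986]), 'torque': array([-0.04907187,  0.00452697,  0.00024577]), 'gripper_width': 91.29657487184836}
{'K': array([[436.81342984,   0.        , 318.39949523],
       [  0.        , 436.81342984, 212.81090562],
       [  0.        ,   0.        ,   1.        ]]), 'k1': -0.11607889239068209, 'origin': array([1141.08303521,  535.58016393,  983.34459637]), 'orientation': array([-1.36605091e+02, -7.21634574e-02,  1.28377517e+02])}
{'K': array([[397.14808389,   0.        , 319.04008626],
       [  0.        , 397.14808389, 194.64483094],
       [  0.        ,   0.        ,   1.        ]]), 'k1': -0.009995265551527412, 'origin': array([ 445.53531512,   17.36365509, 1289.81970415]), 'orientation': array([-1.75605674e+02, -1.51459155e-01, -9.01796940e+01])}
{'K': array([[278.94954898,   0.        , 323.4058275 ],
       [  0.        , 278.94954898, 197.15377263],
       [  0.        ,   0.        ,   1.        ]]), 'k1': -0.03232712219563229, 'origin': array([176.21630951, 553.91114353, 382.56143838]), 'orientation': array([1.62684830e+02, 4.98853799e-02, 6.40453369e+01])}
```

View pics/scene0.png

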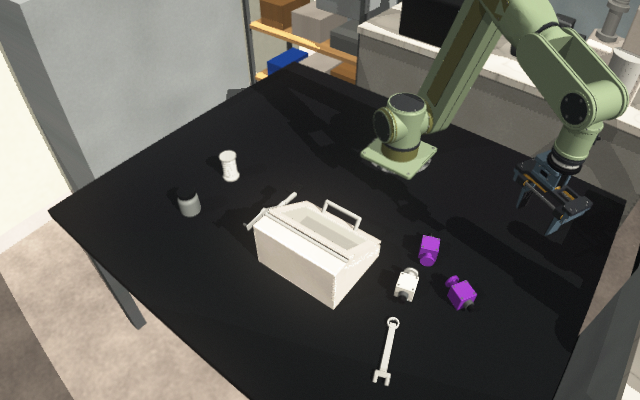

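View pics/top0.png

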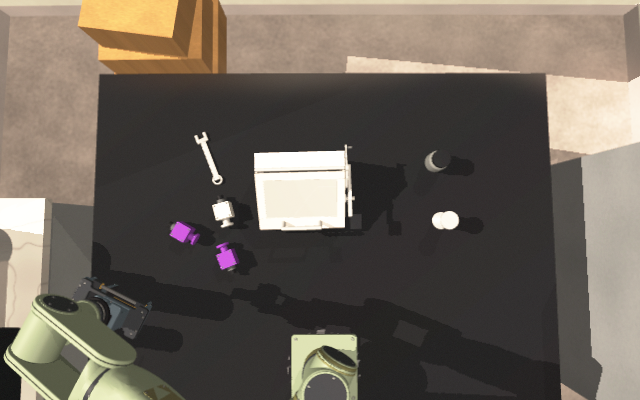

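View pics/wrist0.png

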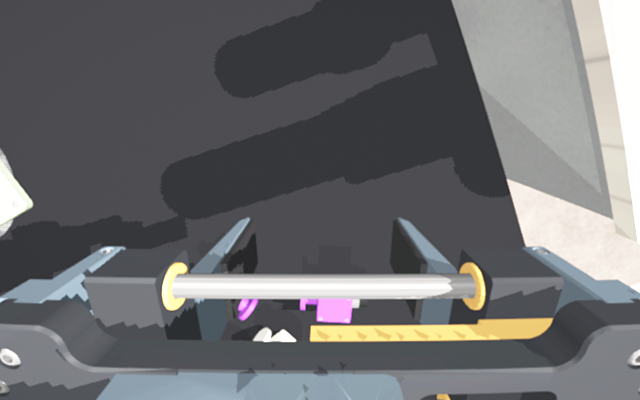

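Top: the locker is at about (302,190), the white gauge at (223,211), and the purple look-alikes at (184,232) and (227,258). The wrench, jar and bellows sit away from these. I'll zoom in.

Run:
```python
import cv2
a=cv2.imread('pics/top0.png'); cv2.imwrite('pics/t1.png',cv2.resize(a[135:275,160:370],None,fx=3.8,fy=3.8,interpolation=cv2.INTER_CUBIC))
a=cv2.imread('pics/scene0.png'); cv2.imwrite('pics/s1.png',cv2.resize(a[185:315,235:435],None,fx=4,fy=4,interpolation=cv2.INTER_CUBIC))
```

```text
(no output)
```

View pics/t1.png

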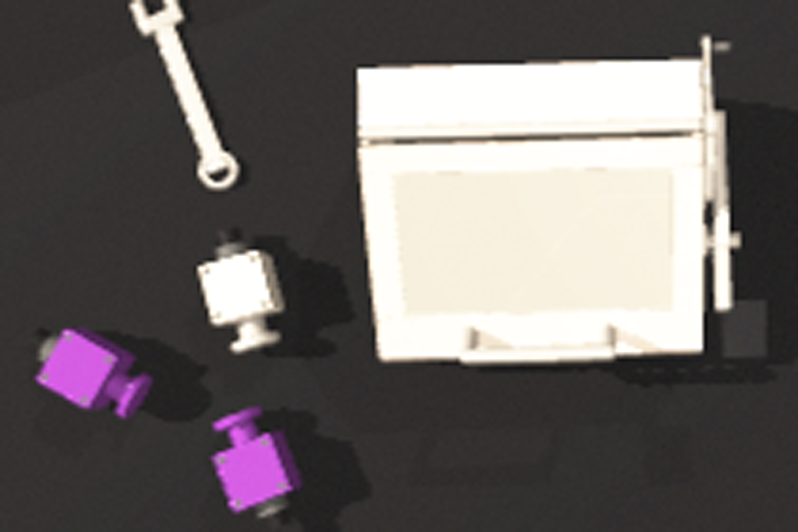

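View pics/s1.png

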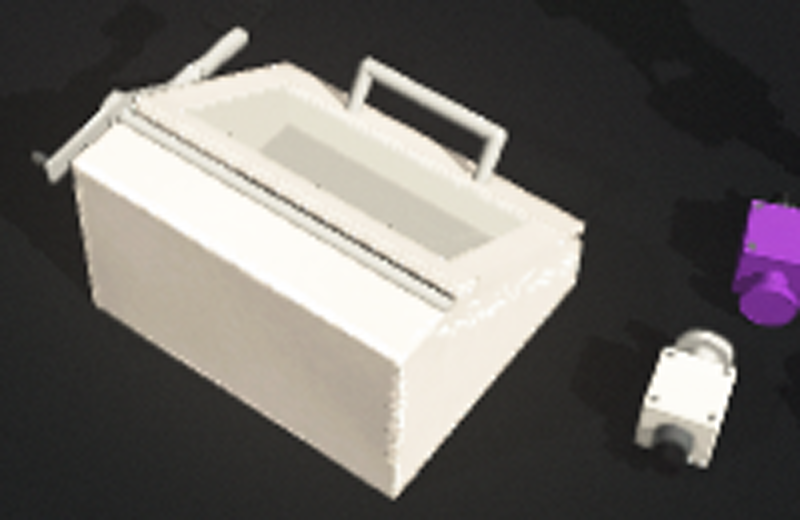

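```bash
cat >> h.py <<'E'
def load(fn): return dict(np.load('pics/'+fn+'.npz'))
def proj(f,P):
    Rc=R.from_euler('xyz',f['orientation'],degrees=True).as_matrix()
    P=np.atleast_2d(P).astype(float)
    rv=cv2.Rodrigues(Rc.T)[0]; t=-Rc.T@f['origin']
    d=np.array([float(f['k1']),0,0,0])
    return cv2.projectPoints(P.reshape(-1,1,3),rv,t.reshape(3,1),f['K'],d)[0].reshape(-1,2)
def ray(f,px):
    u=cv2.undistortPoints(np.array(px,float).reshape(-1,1,2),f['K'],np.array([float(f['k1']),0,0,0])).reshape(-1,2)
    Rc=R.from_euler('xyz',f['orientation'],degrees=True).as_matrix()
    return (Rc@np.c_[u,np.ones(len(u))].T).T
def atz(f,px,z):
    d=ray(f,px); return f['origin']+d*((z-f['origin'][2])/d[:,2])[:,None]
def frame(p): # x,y,yaw
    return lambda Q: R.from_euler('z',p[2]).apply(np.atleast_2d(Q))+[p[0],p[1],0]
E
cat > fit.py <<'E'
from h import *
from scipy.optimize import least_squares
T=load('top0');S=load('scene0')
tc=lambda a:np.array(a)/3.8+[160,135]-0.4
sc=lambda a:np.array(a)/4+[235,185]-0.4
LT=[((135,130,155),(358,68)),((135,-130,155),(702,60)),((-85.5,55,105.6),(463,360)),((-85.5,-55,105.6),(614,353)),((-83,130,56),(380,360)),((-83,-130,56),(702,353))]
LS=[((135,130,155),(402,365)),((135,-130,155),(75,165)),((135,130,0),(395,498)),((135,-130,0),(97,305)),((-85.5,-55,111),(367,62)),((-85.5,55,111),(503,132)),((-83,130,56),(582,232))]
def mk(LT,LS,p0):
    def res(p,full=False):
        F=frame(p); r=[]
        if LT: r.append(proj(T,F([a for a,_ in LT]))-tc([b for _,b in LT]))
        if LS: r.append(proj(S,F([a for a,_ in LS]))-sc([b for _,b in LS]))
        r=np.vstack(r); return r if full else r.ravel()
    s=least_squares(res,p0,x_scale=[100,100,1],loss='soft_l1'); print(s.x, np.degrees(s.x[2])); print(np.round(res(s.x,True),1)); return s.x
p0=[500,70,0.]
print('both');L=mk(LT,LS,p0);print('top');mk(LT,None,p0);print('scene');mk(None,LS,p0)
# gauge, top corners z=48, x axis toward robot
GT=[((-25,-25,48),(199,267)),((-25,25,48),(267,250)),((25,25,48),(283,305)),((25,-25,48),(213,320)),]
GS=[((25,-25,48),(735,366)),((25,25,48),(664,345)),((-25,25,48),(645,405)),((-25,-25,48),(713,420))]
print('gauge');
# top view: left = +y ; gauge +x ~ -X so its +y ~ -Y = right in image
G=mk(GT,GS,[450,270,np.pi]);mk(GT,None,[450,270,np.pi]);mk(None,GS,[450,270,np.pi])
for px in ([745,330],[722,305],[768,305]): print('paddle',atz(T,tc([px]),112))
F=frame(L); print('handle',F([-85.5,0,105.6]),'hinge',F([85,0,155]),'in',F([-15,0,8]))
E
python3 fit.py
```

```text
both
[5.22831848e+02 6.91969071e+01 2.33518140e-02] 1.3379603835923464
[[-0.1  0.2]
 [-0.6  0. ]
 [ 1.3 -0.9]
 [-1.5 -0. ]
 [ 0.3 -1.2]
 [-0.5 -1.6]
 [ 0.5 -1.6]
 [-0.6 -2.2]
 [ 0.4  0.1]
 [-0.1 -0.4]
 [ 0.8 -0.3]
 [-0.7 -0.6]
 [ 0.4  0.6]]
top
[5.21249661e+02 6.85951449e+01 2.14551042e-02] 1.229286920580105
[[ 0.2  0.7]
 [-0.3  0.6]
 [ 1.4 -0.4]
 [-1.3  0.6]
 [ 0.4 -0.7]
 [-0.4 -1. ]]
scene
[5.24600664e+02 6.99907350e+01 2.63306786e-02] 1.508636752756992
[[ 0.5 -1. ]
 [-0.9 -1.5]
 [ 0.4  0.7]
 [-0.3  0.3]
 [ 0.5  0.1]
 [-0.9 -0.2]
 [ 0.3  1. ]]
gauge
[494.18628721 316.3614098    3.41862899] 195.87301279432208
[[ 0.6 -0.5]
 [-1.9 -0.4]
 [-2.   0.5]
 [ 1.   0.9]
 [ 0.1  0.1]
 [-0.6 -0.5]
 [-1.  -0.8]
 [ 0.8  1.6]]
[494.60166413 314.62300943   3.39638469] 194.59850856883483
[[ 1.3 -0.8]
 [-1.1 -0.4]
 [-1.5  0.5]
 [ 1.3  0.7]]
[493.82052427 316.99759894   3.4390222 ] 197.041457636357
[[ 0.2 -0.1]
 [-0.6 -0.4]
 [-0.6 -0.6]
 [ 1.4  1.5]]
paddle [[456.15947123 -94.16490389 112.        ]]
paddle [[475.67308523 -76.41591077 112.        ]]
paddle [[ 475.55959925 -112.30961814  112.        ]]
handle [[437.35515842  67.20050843 105.6       ]] hinge [[607.8086731   71.18163086 155.        ]] in [[507.83593722  68.84666169   8.        ]]
```

```bash
cat > plan.py <<'E'
from h import *
import json,sys,os
# usage helpers: cur() commanded pose; plan(pos,eul,grip,fr); commit(dx,rv)
def cur():
    d=json.load(open('cmd.json')); return np.array(d['p']),R.from_quat(d['q'])
def save(p,r): json.dump({'p':list(map(float,p)),'q':list(map(float,r.as_quat()))},open('cmd.json','w'))
def plan(pos,eul):
    p,r=cur(); t=R.from_euler('xyz',eul,degrees=True)
    d=r.inv().apply(np.array(pos)-p); rv=(r.inv()*t).as_rotvec()
    print('total shift',np.round(d,1),'turn',np.round(rv,4),'rows needed',np.linalg.norm(d)/50,np.degrees(np.linalg.norm(rv))/8.59)
    return d,rv
def commit(d,rv=(0,0,0)):
    p,r=cur(); save(p+r.apply(d),r*R.from_rotvec(rv)); p,r=cur()
    print('cmd',np.round(p,1),np.round(r.as_euler('xyz',degrees=True),2))
    s=env.state(); print('t',s['time_s'],'meas',np.round(s['ee_pos'],1),np.round(s['ee_rot'],2),'F',np.round(s['force'],1),'w',round(s['gripper_width'],1))
if __name__=='__main__':
    save([252.075,516.818,213.976],R.from_euler('xyz',[180,0,64],degrees=True))
    plan([437,67,214],[180,0,1.3])
E
python3 plan.py
```

```text
total shift [-323.2  363.4   -0. ] turn [ 0.     -0.      1.0943] rows needed 9.726941745996015 7.29918509895227
```

Emit:
drive_tool(
  series=[
    [0.3, [-20, 22, 0], [0, 0, 0.08]],
    [0.63, [-48, 54, 0], [0, 0, 0.18]],
    [0.63, [-78, 88, 0], [0, 0, 0.28]],
    [0.63, [-108, 122, 0], [0, 0, 0.38]],
    [0.63, [-138, 156, 0], [0, 0, 0.48]],
  ],
)

```text
time_s: 0.65
ee_pos: [332.0, 322.7, 213.7]
ee_rot: [180.0, 0.0, 36.3]
force: [1.4, -0.1, 0.5]
gripper_width: 54.2
```

Run:
```python
from plan import *
commit([-138,156,0],[0,0,.48]); plan([437,67,200],[180,0,1.3])
```

```text
cmd [331.8 324.4 214. ] [180.    0.   36.5]
t 0.65 meas [332.  322.7 213.7] [1.7999e+02 1.0000e-02 3.6300e+01] F [ 1.4 -0.1  0.5] w 54.2
total shift [-68.5 269.5  14. ] turn [-0.     -0.      0.6143] rows needed 5.56841537085003 4.097558304274798
```

Emit:
drive_tool(
  series=[
    [0.63, [-12, 48, 0], [0, 0, 0.11]],
    [0.63, [-24, 95, 0], [0, 0, 0.23]],
    [0.63, [-36, 142, 3], [0, 0, 0.35]],
    [0.63, [-47, 185, 6], [0, 0, 0.47]],
    [0.63, [-57, 225, 10], [0, 0, 0.56]],
  ],
)

```text
time_s: 1.15
ee_pos: [420.1, 107.6, 204.0]
ee_rot: [-180.0, -0.0, 4.1]
force: [0.6, -0.0, -0.6]
gripper_width: 33.6
```

Run:
```python
from plan import *
commit([-57,225,10],[0,0,.56]); plan([437,67,190],[180,0,1.3])
```

```text
cmd [419.8 109.6 204. ] [180.     0.     4.41]
t 1.15 meas [420.1 107.6 204. ] [-1.7999e+02 -3.0000e-02  4.1400e+00] F [ 0.6 -0.  -0.6] w 33.6
total shift [13.9 43.8 14. ] turn [-0.     -0.      0.0543] rows needed 0.9608095190727152 0.36232704381774045
```

Emit:
drive_tool(
  series=[
    [0.63, [7, 22, 7], [0, 0, 0.03]],
    [0.63, [12, 38, 12], [0, 0, 0.05]],
    [0.63, [13.9, 43.8, 14], [0, 0, 0.054]],
    [0.63, [13.9, 43.8, 14], [0, 0, 0.054]],
    [0.63, [13.9, 43.8, 14], [0, 0, 0.054]],
  ],
)

```text
time_s: 1.65
ee_pos: [436.9, 67.6, 190.0]
ee_rot: [-180.0, 0.0, 1.4]
force: [-0.6, 0.2, 0.7]
gripper_width: 33.6
```

Run:
```python
from plan import *
commit([13.9,43.8,14],[0,0,.054])
snap('wrist','w1.png'); snap('scene','s2.png')
a=cv2.imread('pics/s2.png'); cv2.imwrite('pics/s2z.png',cv2.resize(a[150:310,240:440],None,fx=3.75,fy=3.75,interpolation=cv2.INTER_CUBIC))
```

```text
cmd [437.  67. 190.] [180.     0.     1.32]
t 1.65 meas [436.9  67.6 190. ] [-179.97    0.      1.35] F [-0.6  0.2  0.7] w 33.6
```

View pics/w1.png

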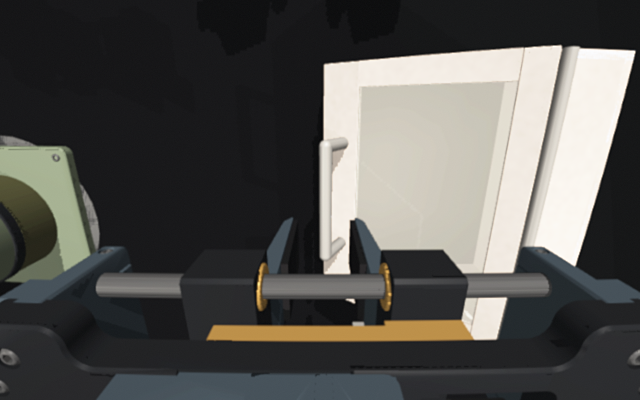

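View pics/s2z.png

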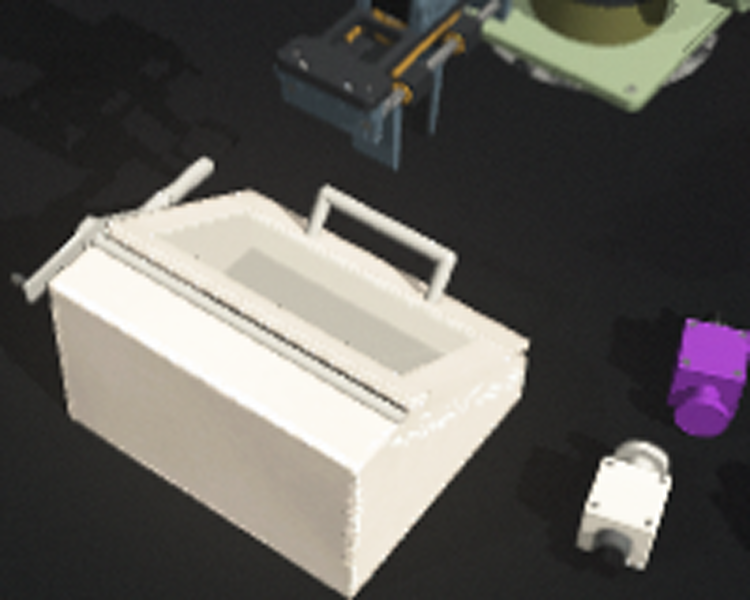

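Run:
```python
from plan import *
f=load('w1'); print(f['origin'],f['orientation'])
for x in (519,521.5,524):
    F=frame([x,69,0.0233]); print(x,np.round(proj(f,F([[-85.5,55,105.6],[-85.5,-55,105.6],[135,130,155],[-83,130,56],[-83,-130,56]])),1).tolist())
```

```text
[434.9334617  152.16981789 359.42575396] [ 1.62790498e+02 -8.15114553e-02  1.39917999e+00]
519 [[319.2, 145.8], [319.6, 254.8], [636.5, 48.1], [322.1, 64.3], [322.2, 288.1]]
521.5 [[322.0, 145.8], [322.0, 254.8], [639.8, 48.4], [324.6, 64.4], [324.1, 288.2]]
524 [[324.7, 145.9], [324.5, 254.9], [643.0, 48.6], [327.1, 64.5], [326.1, 288.2]]
```

Emit:
drive_tool(
  series=[
    [0.63, [1, 0, 30], [0, 0, 0]],
    [0.63, [1.5, 0, 60], [0, 0, 0]],
    [0.63, [1.5, 0, 80], [0, 0, 0]],
    [0.63, [1.5, 0, 93], [0, 0, 0]],
    [0.63, [1.5, 0, 99], [0, 0, 0]],
  ],
)

```text
time_s: 2.25
ee_pos: [437.7, 67.7, 90.0]
ee_rot: [180.0, 0.1, 1.4]
force: [-0.4, 0.5, 0.7]
gripper_width: 33.9
```

Emit:
drive_tool(
  series=[
    [0.75, [0, 0, 0], [0, 0, 0]],
    [0.85, [0, 0, 0], [0, 0, 0]],
    [1, [0, 0, 0], [0, 0, 0]],
    [1, [0, 0, 0], [0, 0, 0]],
    [1, [0, 0, 0], [0, 0, 0]],
  ],
  squeeze=15,
)

```text
time_s: 2.75
ee_pos: [438.6, 67.3, 91.7]
ee_rot: [-180.0, -0.0, 1.3]
force: [-1.9, 0.9, 5.3]
gripper_width: 11.5
```

Run:
```python
from plan import *
commit([1.5,0,99])
snap('wrist','w2.png')
```

```text
cmd [438.5  67.1  91. ] [180.     0.     1.32]
t 2.75 meas [438.6  67.3  91.7] [-1.7997e+02 -4.0000e-02  1.3000e+00] F [-1.9  0.9  5.3] w 11.5
```

View pics/w2.png

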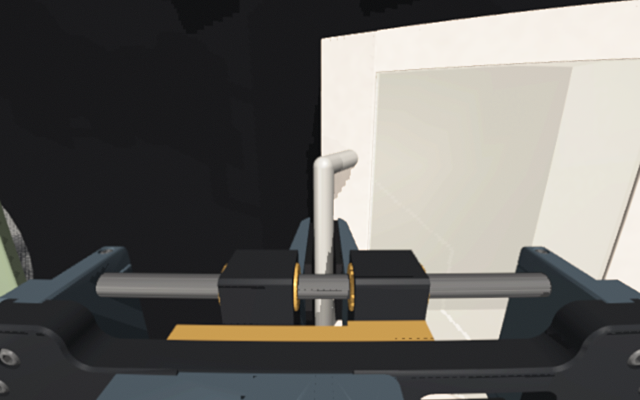

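Run:
```python
import numpy as np
th=np.r_[0,.03,.08,.14,.21,.28,np.arange(.36,1.65,.08),1.70,1.76,1.81,1.85,1.88,1.90,1.92,1.94,1.95]
ph=th-.2821
X=170.5-177.5*np.cos(ph);Z=177.5*np.sin(ph)+49.4
i=0
while i+1<len(th):
    print([ (round(th[j],2),round(X[j]-X[i],1),round(-(Z[j]-Z[i]),1)) for j in range(i+1,min(i+6,len(th)))]); i+=5
```

```text
[(np.float64(0.03), np.float64(-1.4), np.float64(-5.1)), (np.float64(0.08), np.float64(-3.4), np.float64(-13.8)), (np.float64(0.14), np.float64(-5.2), np.float64(-24.3)), (np.float64(0.21), np.float64(-6.6), np.float64(-36.6)), (np.float64(0.28), np.float64(-7.0), np.float64(-49.0))]
[(np.float64(0.36), np.float64(0.5), np.float64(-14.2)), (np.float64(0.44), np.float64(2.2), np.float64(-28.3)), (np.float64(0.52), np.float64(5.0), np.float64(-42.2)), (np.float64(0.6), np.float64(8.9), np.float64(-55.9)), (np.float64(0.68), np.float64(13.9), np.float64(-69.2))]
[(np.float64(0.76), np.float64(6.0), np.float64(-12.9)), (np.float64(0.84), np.float64(13.0), np.float64(-25.2)), (np.float64(0.92), np.float64(21.0), np.float64(-36.9)), (np.float64(1.0), np.float64(29.9), np.float64(-48.0)), (np.float64(1.08), np.float64(39.7), np.float64(-58.3))]
[(np.float64(1.16), np.float64(10.6), np.float64(-9.5)), (np.float64(1.24), np.float64(21.8), np.float64(-18.1)), (np.float64(1.32), np.float64(33.8), np.float64(-25.8)), (np.float64(1.4), np.float64(46.3), np.float64(-32.5)), (np.float64(1.48), np.float64(59.3), np.float64(-38.2))]
[(np.float64(1.56), np.float64(13.4), np.float64(-4.6)), (np.float64(1.64), np.float64(27.2), np.float64(-8.2)), (np.float64(1.7), np.float64(37.6), np.float64(-10.1)), (np.float64(1.76), np.float64(48.2), np.float64(-11.4)), (np.float64(1.81), np.float64(57.1), np.float64(-12.0))]
[(np.float64(1.85), np.float64(7.1), np.float64(-0.2)), (np.float64(1.88), np.float64(12.4), np.float64(-0.1)), (np.float64(1.9), np.float64(16.0), np.float64(0.0)), (np.float64(1.92), np.float64(19.5), np.float64(0.2)), (np.float64(1.94), np.float64(23.1), np.float64(0.5))]
[(np.float64(1.95), np.float64(1.8), np.float64(0.2))]
```

Emit:
drive_tool(
  series=[
    [1, [-1.4, 0, -5], [0, 0, 0]],
    [1, [-3.4, 0, -13.8], [0, 0, 0]],
    [1, [-5.2, 0, -24.3], [0, 0, 0]],
    [1, [-6.6, 0, -36.6], [0, 0, 0]],
    [1, [-7, 0, -49], [0, 0, 0]],
  ],
)

```text
time_s: 3.3
ee_pos: [431.6, 67.1, 140.8]
ee_rot: [-180.0, -0.0, 1.3]
force: [3.8, 1.7, -6.5]
gripper_width: 11.5
```

Emit:
drive_tool(
  series=[
    [1, [0.5, 0, -14.2], [0, 0, 0]],
    [1, [2.2, 0, -28.3], [0, 0, 0]],
    [1, [5, 0, -42.2], [0, 0, 0]],
    [1, [8.9, 0, -55.9], [0, 0, 0]],
    [1, [13.9, 0, -69.2], [0, 0, 0]],
  ],
)

```text
time_s: 3.8
ee_pos: [443.8, 67.3, 209.5]
ee_rot: [-180.0, 0.2, 1.3]
force: [-0.2, 2.7, -7.3]
gripper_width: 11.6
```

Forces are small and the door is following.

Emit:
drive_tool(
  series=[
    [1, [6, 0, -12.9], [0, 0, 0]],
    [1, [13, 0, -25.2], [0, 0, 0]],
    [1, [21, 0, -36.9], [0, 0, 0]],
    [1, [29.9, 0, -48], [0, 0, 0]],
    [1, [39.7, 0, -58.3], [0, 0, 0]],
  ],
)

```text
time_s: 4.3
ee_pos: [479.0, 68.2, 267.6]
ee_rot: [-180.0, 0.8, 1.3]
force: [-12.5, 2.3, 3.5]
gripper_width: 11.6
```

Emit:
drive_tool(
  series=[
    [1, [10.6, 0, -9.5], [0, 0, 0]],
    [1, [21.8, 0, -18.1], [0, 0, 0]],
    [1, [33.8, 0, -25.8], [0, 0, 0]],
    [1, [46.3, 0, -32.5], [0, 0, 0]],
    [1, [59.3, 0, -38.2], [0, 0, 0]],
  ],
)

```text
time_s: 4.8
ee_pos: [539.0, 69.5, 310.1]
ee_rot: [-180.0, 0.5, 1.3]
force: [-12.7, 0.0, 15.7]
gripper_width: 11.3
```

Emit:
drive_tool(
  series=[
    [1, [13.4, 0, -4.6], [0, 0, 0]],
    [1, [27.2, 0, -8.2], [0, 0, 0]],
    [1, [37.6, 0, -10.1], [0, 0, 0]],
    [1, [48.2, 0, -11.4], [0, 0, 0]],
    [1, [57.1, 0, -12], [0, 0, 0]],
  ],
)

```text
time_s: 5.3
ee_pos: [600.2, 70.9, 322.2]
ee_rot: [-180.0, -0.1, 1.3]
force: [-5.5, 0.6, 10.1]
gripper_width: 11.6
```

Emit:
drive_tool(
  series=[
    [1, [7.1, 0, -0.2], [0, 0, 0]],
    [1, [12.4, 0, -0.1], [0, 0, 0]],
    [1, [16, 0, 0], [0, 0, 0]],
    [1, [19.5, 0, 0.2], [0, 0, 0]],
    [1, [23.1, 0, 0.5], [0, 0, 0]],
  ],
)

```text
time_s: 5.8
ee_pos: [624.0, 71.5, 321.0]
ee_rot: [-180.0, -0.2, 1.3]
force: [-2.0, 1.2, 7.9]
gripper_width: 11.2
```

Run:
```python
from plan import *
for d in ([-7,0,-49],[13.9,0,-69.2],[39.7,0,-58.3],[59.3,0,-38.2],[57.1,0,-12],[23.1,0,.5]): commit(d)
snap('wrist','w3.png'); snap('scene','s3.png')
```

```text
cmd [431.5  66.9 140. ] [180.     0.     1.32]
t 5.8 meas [624.   71.5 321. ] [-179.96   -0.19    1.33] F [-2.   1.2  7.9] w 11.2
cmd [445.4  67.2 209.2] [180.     0.     1.32]
t 5.8 meas [624.   71.5 321. ] [-179.96   -0.19    1.33] F [-2.   1.2  7.9] w 11.2
cmd [485.1  68.1 267.5] [180.     0.     1.32]
t 5.8 meas [624.   71.5 321. ] [-179.96   -0.19    1.33] F [-2.   1.2  7.9] w 11.2
cmd [544.4  69.5 305.7] [180.     0.     1.32]
t 5.8 meas [624.   71.5 321. ] [-179.96   -0.19    1.33] F [-2.   1.2  7.9] w 11.2
cmd [601.5  70.8 317.7] [180.     0.     1.32]
t 5.8 meas [624.   71.5 321. ] [-179.96   -0.19    1.33] F [-2.   1.2  7.9] w 11.2
cmd [624.6  71.3 317.2] [180.     0.     1.32]
t 5.8 meas [624.   71.5 321. ] [-179.96   -0.19    1.33] F [-2.   1.2  7.9] w 11.2
```

View pics/s3.png

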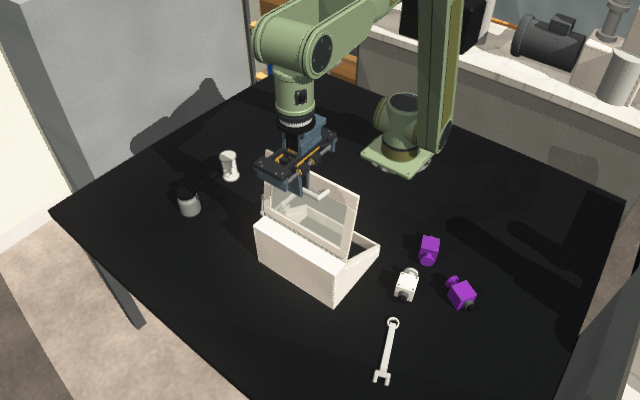

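View pics/w3.png

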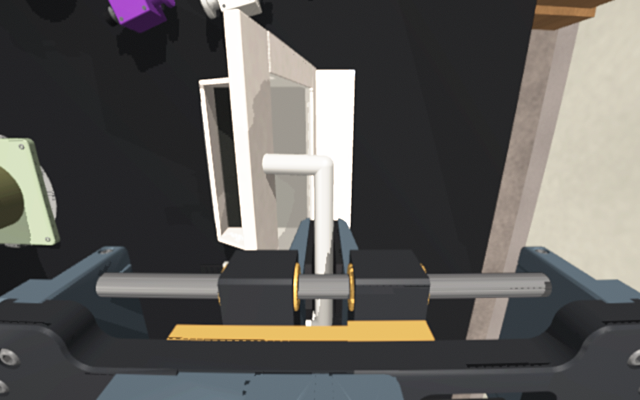

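Emit:
drive_tool(
  series=[
    [1, [1.5, 0, -1], [0, 0, 0]],
    [1, [3, 0, -2], [0, 0, 0]],
    [1, [4.5, 0, -3], [0, 0, 0]],
    [1, [4.5, 0, -3], [0, 0, 0]],
    [1, [4.5, 0, -3], [0, 0, 0]],
  ],
)

```text
time_s: 6.4
ee_pos: [629.1, 71.6, 320.5]
ee_rot: [-180.0, -0.0, 1.3]
force: [-0.9, 1.1, 3.3]
gripper_width: 11.4
```

Emit:
drive_tool(
  series=[
    [1, [-3, 0, 0], [0, 0, 0]],
    [1, [-6, 0, 0], [0, 0, 0]],
    [1, [-9, 0, 0], [0, 0, 0]],
    [1, [-11, 0, 0], [0, 0, 0]],
    [1, [-11, 0, 0], [0, 0, 0]],
  ],
)

```text
time_s: 6.9
ee_pos: [618.7, 71.3, 321.1]
ee_rot: [-180.0, -0.2, 1.3]
force: [-0.2, 1.0, 6.0]
gripper_width: 11.4
```

Emit:
drive_tool(
  series=[
    [0.9, [0, 0, 0], [0, 0, 0]],
    [0.8, [0, 0, 0], [0, 0, 0]],
    [0.72, [0, 0, 0], [0, 0, 0]],
    [0.72, [0, 0, 0], [0, 0, 0]],
    [0.72, [0, 0, 0], [0, 0, 0]],
  ],
)

```text
time_s: 7.4
ee_pos: [618.1, 70.9, 319.5]
ee_rot: [180.0, 0.1, 1.3]
force: [-0.2, -0.2, -0.0]
gripper_width: 25.4
```

Run:
```python
from plan import *
commit([4.5,0,-3]);commit([-11,0,0])
snap('wrist','w4.png')
```

```text
cmd [629.1  71.4 320.2] [180.     0.     1.32]
t 7.4 meas [618.1  70.9 319.5] [1.7998e+02 5.0000e-02 1.3100e+00] F [-0.2 -0.2 -0. ] w 25.4
cmd [618.1  71.2 320.2] [180.     0.     1.32]
t 7.4 meas [618.1  70.9 319.5] [1.7998e+02 5.0000e-02 1.3100e+00] F [-0.2 -0.2 -0. ] w 25.4
```

View pics/w4.png

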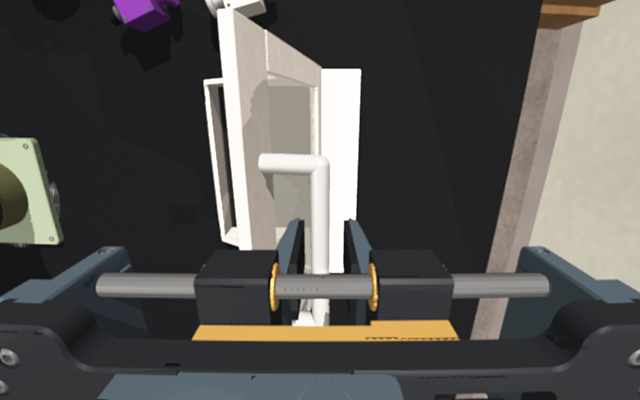

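Emit:
drive_tool(
  series=[
    [0.72, [0, 0, -10], [0, 0, 0]],
    [0.72, [0, 0, -25], [0, 0, 0]],
    [0.72, [0, 0, -45], [0, 0, 0]],
    [0.72, [0, 0, -65], [0, 0, 0]],
    [0.72, [0, 0, -80], [0, 0, 0]],
  ],
)

```text
time_s: 7.95
ee_pos: [618.3, 71.1, 402.4]
ee_rot: [-180.0, -0.1, 1.3]
force: [-0.5, 0.0, 0.8]
gripper_width: 25.7
```

Run:
```python
from plan import *
commit([0,0,-80])
snap('scene','s4.png');snap('top','t4.png');snap('wrist','w5.png')
```

```text
cmd [618.1  71.2 400.2] [180.     0.     1.32]
t 7.95 meas [618.3  71.1 402.4] [-1.7999e+02 -1.5000e-01  1.3100e+00] F [-0.5  0.   0.8] w 25.7
```

View pics/s4.png

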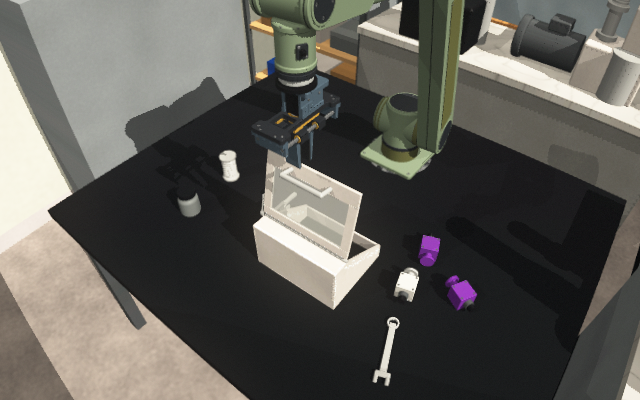

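View pics/w5.png

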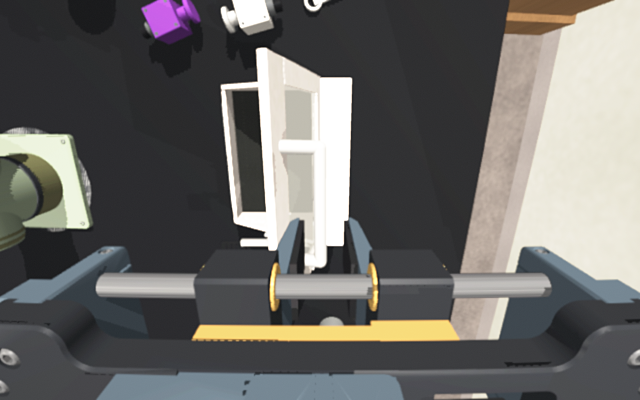

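View pics/t4.png

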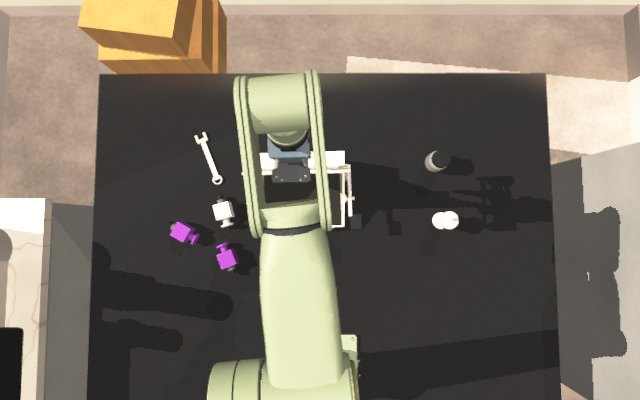

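Door holds by itself: handle at about (305,180) in scene, and the gripper is clear. Next is the gauge.

Run:
```python
from plan import *
print(env.state()['qpos'])
d,r=plan([494,316,380],[180,0,106]); 
for f in (.08,.2,.32,.44,.55): print(np.round(d*f,0))
```

```text
[ 5.50729591e+00  2.03477465e+01  6.04193204e+01 -1.36632251e-03
  9.90603953e+01  4.19047487e+00]
total shift [-118.4 -247.6   20.2] turn [ 0.     0.    -1.827] rows needed 5.504014358480074 12.186447355915258
[ -9. -20.   2.]
[-24. -50.   4.]
[-38. -79.   6.]
[ -52. -109.    9.]
[ -65. -136.   11.]
```

Emit:
drive_tool(
  series=[
    [0.5, [-9, -20, 0], [0, 0, -0.1]],
    [0.3, [-24, -50, 0], [0, 0, -0.24]],
    [0, [-40, -85, 0], [0, 0, -0.38]],
    [0, [-58, -122, 0], [0, 0, -0.52]],
    [0, [-76, -160, 0], [0, 0, -0.66]],
  ],
)

```text
time_s: 8.6
ee_pos: [537.3, 230.3, 399.0]
ee_rot: [-180.0, 0.1, 39.4]
force: [-1.1, -0.3, 0.2]
gripper_width: 62.5
```

Run:
```python
from plan import *
commit([-76,-160,0],[0,0,-.66])
d,r=plan([494,316,260],[180,0,106]);  print(d/5)
```

```text
cmd [538.4 229.4 400.2] [180.     0.    39.13]
t 8.6 meas [537.3 230.3 399. ] [-1.7997e+02  1.0000e-01  3.9420e+01] F [-1.1 -0.3  0.2] w 62.5
total shift [ 20.2 -95.2 140.2] turn [ 0.     0.    -1.167] rows needed 3.413050057223511 7.784210513233728
[  4.04053277 -19.04186769  28.0352    ]
```

Emit:
drive_tool(
  series=[
    [0, [4, -19, 15], [0, 0, -0.14]],
    [0, [8, -38, 40], [0, 0, -0.28]],
    [0, [12, -57, 75], [0, 0, -0.42]],
    [0, [16, -76, 110], [0, 0, -0.56]],
    [0, [20, -95, 140], [0, 0, -0.7]],
  ],
)

```text
time_s: 9.1
ee_pos: [492.5, 315.8, 257.3]
ee_rot: [-179.9, 0.1, 79.6]
force: [0.3, 0.2, -0.2]
gripper_width: 91.1
```

Run:
```python
from plan import *
commit([20,-95,140],[0,0,-.7])
d,r=plan([494,316,170],[180,0,106]);  print(d/5)
```

```text
cmd [494.  315.7 260.2] [180.     0.    79.24]
t 9.1 meas [492.5 315.8 257.3] [-1.7988e+02  1.1000e-01  7.9580e+01] F [ 0.3  0.2 -0.2] w 91.1
total shift [ 0.3 -0.  90.2] turn [-0.     0.    -0.467] rows needed 1.8035294143677145 3.1151714376624096
[ 5.79730789e-02 -5.91025164e-03  1.80352000e+01]
```

Emit:
drive_tool(
  series=[
    [0, [0, 0, 20], [0, 0, -0.13]],
    [0, [0, 0, 50], [0, 0, -0.26]],
    [0, [0, 0, 70], [0, 0, -0.39]],
    [0, [0, 0, 80], [0, 0, -0.467]],
    [0, [0, 0, 80], [0, 0, -0.467]],
  ],
)

```text
time_s: 9.6
ee_pos: [492.3, 314.7, 177.4]
ee_rot: [-179.7, 0.1, 106.0]
force: [0.6, -0.5, 0.4]
gripper_width: 91.2
```

Run:
```python
from plan import *
commit([0,0,80],[0,0,-.467])
snap('wrist','w6.png');snap('scene','s6.png')
f=load('w6');S=load('scene0')
for p in ([494,316,3.4186],[494,317,3.43]):
    F=frame(p); Q=[[sx*25,sy*25,z] for z in (0,48) for sx in(-1,1) for sy in (-1,1)]; print(np.round(proj(f,F(Q)),0).tolist())
a=cv2.imread('pics/s6.png'); cv2.imwrite('pics/s6z.png',cv2.resize(a[180:320,300:500],None,fx=4,fy=4,interpolation=cv2.INTER_CUBIC))
```

```text
cmd [494.  315.7 180.2] [180.   0. 106.]
t 9.6 meas [492.3 314.7 177.4] [-1.7968e+02  9.0000e-02  1.0599e+02] F [ 0.6 -0.5  0.4] w 91.2
[[343.0, 200.0], [305.0, 200.0], [344.0, 162.0], [304.0, 162.0], [346.0, 213.0], [302.0, 213.0], [347.0, 170.0], [301.0, 170.0]]
[[344.0, 200.0], [306.0, 200.0], [345.0, 162.0], [305.0, 162.0], [347.0, 213.0], [303.0, 213.0], [348.0, 170.0], [302.0, 170.0]]
```

View pics/w6.png

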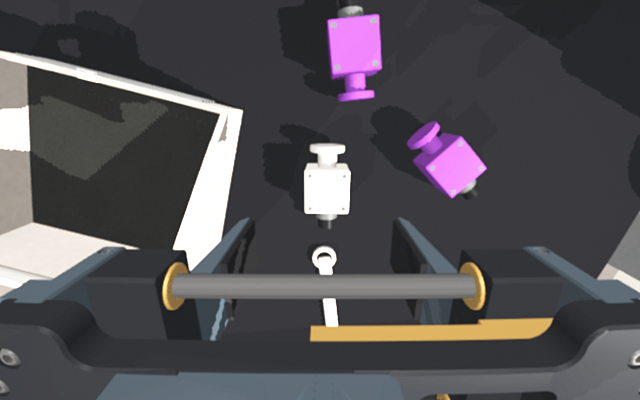

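View pics/s6z.png

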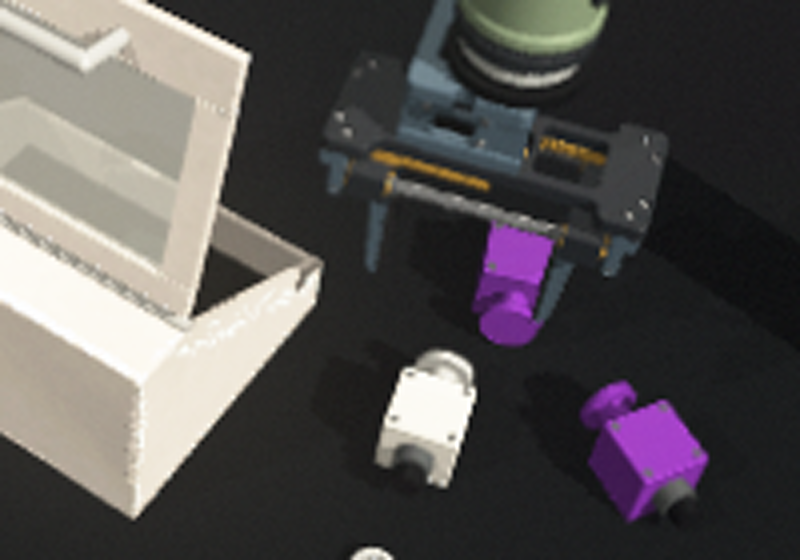

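Run:
```python
from plan import *
s=env.state();print(s['ee_pos'])
d,r=plan([493,318.5,30],[180,0,106]);
```

```text
[493.74752703 315.58325802 179.87766473]
total shift [  3.   -0.2 150.2] turn [-0.  0. -0.] rows needed 3.004101672040873 0.000255368674114996
```

Emit:
drive_tool(
  series=[
    [0, [1, 0, 30], [0, 0, 0]],
    [0, [3, 0, 75], [0, 0, 0]],
    [0, [3, 0, 115], [0, 0, 0]],
    [0, [3, 0, 140], [0, 0, 0]],
    [0, [3, 0, 152], [0, 0, 0]],
  ],
)

```text
time_s: 10.2
ee_pos: [492.4, 318.1, 26.5]
ee_rot: [-179.9, 0.0, 105.9]
force: [0.1, 0.2, 0.0]
gripper_width: 91.4
```

Emit:
drive_tool(
  series=[
    [0, [0, 0, 8], [0, 0, 0]],
    [0, [0, 0, 14], [0, 0, 0]],
    [0.2, [0, 0, 14], [0, 0, 0]],
    [0.3, [0, 0, 14], [0, 0, 0]],
    [0.4, [0, 0, 14], [0, 0, 0]],
  ],
  squeeze=12,
)

```text
time_s: 10.7
ee_pos: [493.8, 319.0, 15.2]
ee_rot: [179.9, -0.0, 106.0]
force: [-0.0, -0.4, -0.2]
gripper_width: 69.8
```

Emit:
drive_tool(
  series=[
    [0.45, [0, 0, 0], [0, 0, 0]],
    [0.6, [0, 0, 0], [0, 0, 0]],
    [0.7, [0, 0, 0], [0, 0, 0]],
    [0.7, [0, 0, 0], [0, 0, 0]],
    [0.7, [0, 0, 0], [0, 0, 0]],
  ],
  squeeze=12,
)

```text
time_s: 11.2
ee_pos: [493.3, 318.6, 14.5]
ee_rot: [180.0, -0.0, 106.0]
force: [-0.8, -0.1, 3.4]
gripper_width: 49.8
```

Run:
```python
from plan import *
commit([3,0,152]);commit([0,0,14])
snap('wrist','w7.png')
```

```text
cmd [493.1 318.6  28.2] [180.   0. 106.]
t 11.2 meas [493.3 318.6  14.5] [179.97  -0.   106.  ] F [-0.8 -0.1  3.4] w 49.8
cmd [493.1 318.6  14.2] [180.   0. 106.]
t 11.2 meas [493.3 318.6  14.5] [179.97  -0.   106.  ] F [-0.8 -0.1  3.4] w 49.8
```

View pics/w7.png

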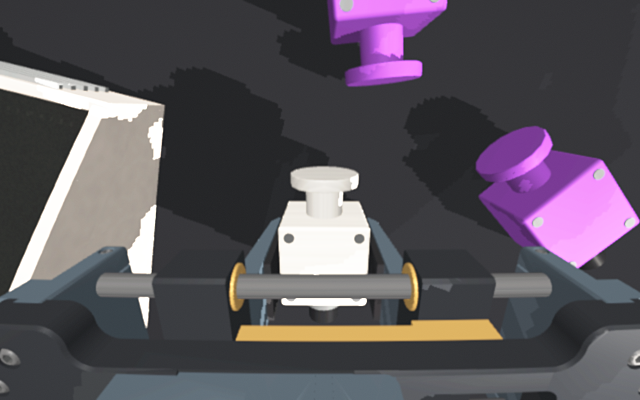

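Emit:
drive_tool(
  series=[
    [0.8, [0, 0, 0], [0, 0, 0]],
    [0.8, [0, 0, -15], [0, 0, 0]],
    [0.8, [0, 0, -45], [0, 0, 0]],
    [0.8, [0, 0, -85], [0, 0, 0]],
    [0.8, [0, 0, -130], [0, 0, 0]],
  ],
  squeeze=25,
)

```text
time_s: 11.75
ee_pos: [491.6, 317.8, 143.1]
ee_rot: [-179.7, 0.1, 106.0]
force: [-0.4, 1.2, -3.5]
gripper_width: 49.9
```

Run:
```python
from plan import *
commit([0,0,-130])
plan([509,69,220],[180,0,91.3])
```

```text
cmd [493.1 318.6 144.2] [180.   0. 106.]
t 11.75 meas [491.6 317.8 143.1] [-1.7970e+02  7.0000e-02  1.0599e+02] F [-0.4  1.2 -3.5] w 49.9
total shift [-244.3  -53.6  -75.8] turn [-0.      0.      0.2565] rows needed 5.2267577562573 1.711036831558713
```

Emit:
drive_tool(
  series=[
    [0.8, [-5, 0, -40], [0, 0, 0]],
    [0.8, [-30, -6, -70], [0, 0, 0.05]],
    [0.8, [-70, -15, -76], [0, 0, 0.12]],
    [0.8, [-112, -25, -76], [0, 0, 0.2]],
    [0.8, [-154, -34, -76], [0, 0, 0.256]],
  ],
)

```text
time_s: 12.25
ee_pos: [502.0, 159.8, 219.3]
ee_rot: [-179.9, 0.0, 91.2]
force: [1.0, -1.4, -3.4]
gripper_width: 49.8
```

Run:
```python
from plan import *
commit([-154,-34,-76],[0,0,.256])
plan([509,69,220],[180,0,91.3])
```

```text
cmd [502.9 161.2 220.2] [180.     0.    91.33]
t 12.25 meas [502.  159.8 219.3] [-1.799e+02  2.000e-02  9.123e+01] F [ 1.  -1.4 -3.4] w 49.8
total shift [-92.3   4.    0.2] turn [-0.      0.      0.0005] rows needed 1.847769310923497 0.003502541064060098
```

Emit:
drive_tool(
  series=[
    [0.8, [-35, 1.5, 0], [0, 0, 0]],
    [0.8, [-65, 3, 0], [0, 0, 0]],
    [0.8, [-85, 4, 0], [0, 0, 0]],
    [0.8, [-92, 4, 0], [0, 0, 0]],
    [0.8, [-92, 4, 0], [0, 0, 0]],
  ],
)

```text
time_s: 12.75
ee_pos: [508.5, 68.9, 219.3]
ee_rot: [-179.9, -0.0, 91.2]
force: [0.1, 0.4, -3.6]
gripper_width: 50.4
```

Run:
```python
from plan import *
commit([-92,4,0])
snap('wrist','w8.png');snap('scene','s8.png')
a=cv2.imread('pics/s8.png'); cv2.imwrite('pics/s8z.png',cv2.resize(a[120:310,220:430],None,fx=3,fy=3,interpolation=cv2.INTER_CUBIC))
f=load('w8')
F=frame([524,69.2,.0233]); print(np.round(proj(f,F([[-79,124,48],[-79,-124,48],[-85,130,48],[-85,-130,48],[-79,0,8]])),0).tolist())
```

```text
cmd [509.   69.3 220.2] [180.     0.    91.33]
t 12.75 meas [508.5  68.9 219.3] [-1.7989e+02 -3.0000e-02  9.1240e+01] F [ 0.1  0.4 -3.6] w 50.4
[[427.0, 129.0], [219.0, 129.0], [432.0, 124.0], [214.0, 124.0], [323.0, 127.0]]
```

View pics/w8.png

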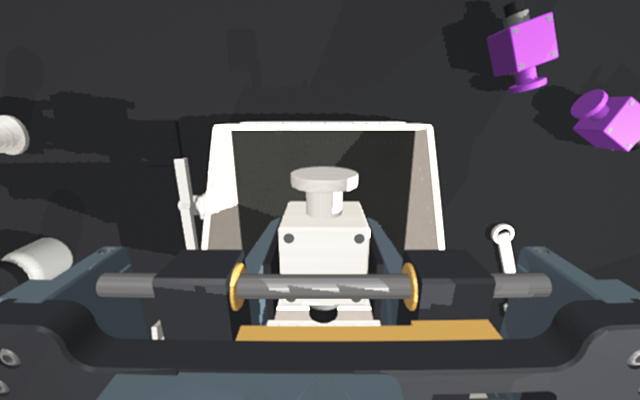

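View pics/s8z.png

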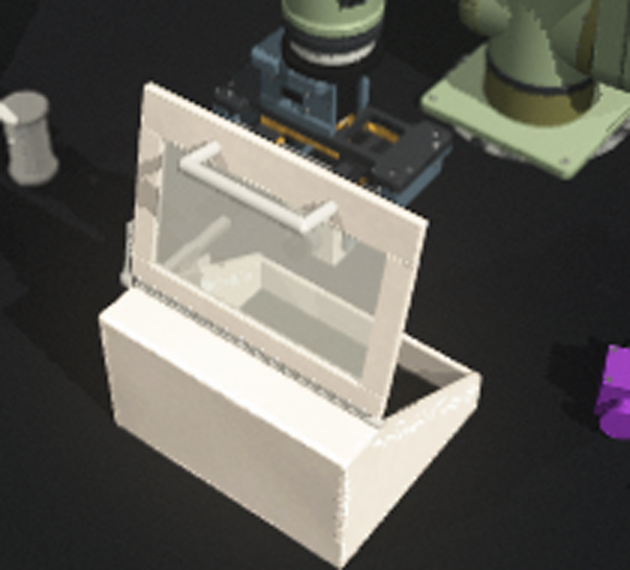

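Emit:
drive_tool(
  series=[
    [0.8, [0, 0, 25], [0, 0, 0]],
    [0.8, [0, 0, 65], [0, 0, 0]],
    [0.8, [0, 0, 110], [0, 0, 0]],
    [0.8, [0, 0, 145], [0, 0, 0]],
    [0.8, [0, 0, 165], [0, 0, 0]],
  ],
)

```text
time_s: 13.35
ee_pos: [507.0, 70.6, 52.1]
ee_rot: [-179.7, -0.0, 91.4]
force: [0.1, 0.2, -3.6]
gripper_width: 50.0
```

Emit:
drive_tool(
  series=[
    [0.8, [0, 0, 10], [0, 0, 0]],
    [0.8, [0, 0, 18], [0, 0, 0]],
    [0.8, [0, 0, 24], [0, 0, 0]],
    [0.8, [0, 0, 27], [0, 0, 0]],
    [0.8, [0, 0, 29], [0, 0, 0]],
  ],
)

```text
time_s: 13.85
ee_pos: [509.6, 69.4, 26.7]
ee_rot: [179.9, -0.0, 91.3]
force: [0.5, 0.5, -3.5]
gripper_width: 50.3
```

Emit:
drive_tool(
  series=[
    [0.8, [0, 0, 1], [0, 0, 0]],
    [0.8, [0, 0, 1.5], [0, 0, 0]],
    [0.8, [0, 0, 2], [0, 0, 0]],
    [0.8, [0, 0, 2.5], [0, 0, 0]],
    [0.8, [0, 0, 2.5], [0, 0, 0]],
  ],
)

```text
time_s: 14.35
ee_pos: [509.1, 69.3, 23.7]
ee_rot: [180.0, -0.0, 91.3]
force: [-0.4, -0.3, -4.1]
gripper_width: 50.0
```

Emit:
drive_tool(
  series=[
    [0.8, [0, 0, 0.4], [0, 0, 0]],
    [0.8, [0, 0, 0.8], [0, 0, 0]],
    [0.8, [0, 0, 1.2], [0, 0, 0]],
    [0.8, [0, 0, 1.5], [0, 0, 0]],
    [0.8, [0, 0, 1.5], [0, 0, 0]],
  ],
)

```text
time_s: 14.85
ee_pos: [509.0, 69.3, 22.5]
ee_rot: [180.0, -0.0, 91.3]
force: [-2.3, -0.7, 1.5]
gripper_width: 50.0
```

Contact (force went from −4 to +1.5). I'll settle it slightly, then release slowly.

Emit:
drive_tool(
  series=[
    [0.44, [0, 0, 0.2], [0, 0, 0]],
    [0.41, [0, 0, 0.2], [0, 0, 0]],
    [0.37, [0, 0, 0.2], [0, 0, 0]],
    [0.33, [0, 0, 0.2], [0, 0, 0]],
    [0.28, [0, 0, 0.2], [0, 0, 0]],
  ],
  squeeze=8,
)

```text
time_s: 15.35
ee_pos: [509.2, 69.3, 22.0]
ee_rot: [180.0, -0.0, 91.3]
force: [-0.0, 1.2, 0.5]
gripper_width: 64.8
```

Emit:
drive_tool(
  series=[
    [0.25, [0, 0, 0], [0, 0, 0]],
    [0.22, [0, 0, 0], [0, 0, 0]],
    [0.22, [0, 0, 0], [0, 0, 0]],
    [0.22, [0, 0, -5], [0, 0, 0]],
    [0.22, [0, 0, -15], [0, 0, 0]],
  ],
)

```text
time_s: 15.85
ee_pos: [508.5, 69.3, 37.0]
ee_rot: [-179.9, 0.0, 91.3]
force: [-0.5, -0.2, -1.2]
gripper_width: 71.2
```

Run:
```python
from plan import *
commit([0,0,165]);commit([0,0,29]);commit([0,0,2.5]);commit([0,0,1.5]);commit([0,0,-14.8])
snap('wrist','w9.png')
```

```text
cmd [509.   69.3  55.2] [180.     0.    91.33]
t 15.85 meas [508.5  69.3  37. ] [-179.91    0.     91.33] F [-0.5 -0.2 -1.2] w 71.2
cmd [509.   69.3  26.2] [180.     0.    91.33]
t 15.85 meas [508.5  69.3  37. ] [-179.91    0.     91.33] F [-0.5 -0.2 -1.2] w 71.2
cmd [509.   69.3  23.7] [180.     0.    91.33]
t 15.85 meas [508.5  69.3  37. ] [-179.91    0.     91.33] F [-0.5 -0.2 -1.2] w 71.2
cmd [509.   69.3  22.2] [180.     0.    91.33]
t 15.85 meas [508.5  69.3  37. ] [-179.91    0.     91.33] F [-0.5 -0.2 -1.2] w 71.2
cmd [509.   69.3  37. ] [180.     0.    91.33]
t 15.85 meas [508.5  69.3  37. ] [-179.91    0.     91.33] F [-0.5 -0.2 -1.2] w 71.2
```

View pics/w9.png

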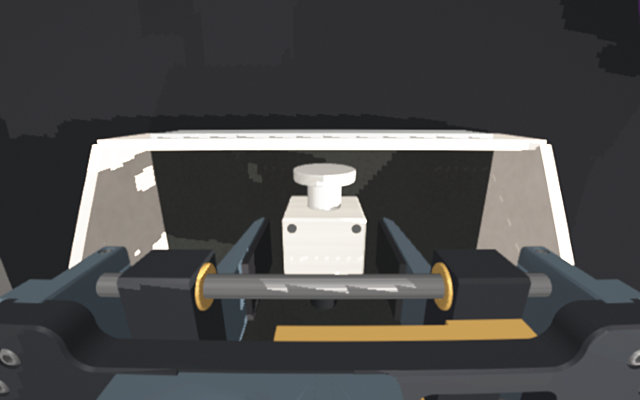

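Emit:
drive_tool(
  series=[
    [0.22, [0, 0, -20], [0, 0, 0]],
    [0.22, [0, 0, -60], [0, 0, 0]],
    [0.22, [0, 0, -105], [0, 0, 0]],
    [0.22, [0, 0, -150], [0, 0, 0]],
    [0.22, [0, 0, -190], [0, 0, 0]],
  ],
)

```text
time_s: 16.4
ee_pos: [509.2, 69.3, 230.1]
ee_rot: [179.8, -0.0, 91.3]
force: [1.0, -0.5, -0.5]
gripper_width: 71.1
```

Run:
```python
from plan import *
commit([0,0,-190])
plan([400,-130,260],[180,0,1.3])
print(env.state()['qpos'])
```

```text
cmd [509.   69.3 227. ] [180.     0.    91.33]
t 16.4 meas [509.2  69.3 230.1] [ 1.7984e+02 -2.0000e-02  9.1330e+01] F [ 1.  -0.5 -0.5] w 71.1
total shift [-196.7 -113.6  -33. ] turn [ 0.     -0.      1.5713] rows needed 4.591431645109088 10.48080172616301
[ 6.46722052e+00  1.21045705e+01  9.59444704e+01  6.63241872e-03
  7.17886008e+01 -8.48641040e+01]
```

Emit:
drive_tool(
  series=[
    [0.5, [-10, -15, -5], [0, 0, 0.13]],
    [0.8, [-35, -35, -12], [0, 0, 0.27]],
    [1, [-70, -55, -20], [0, 0, 0.41]],
    [1, [-105, -75, -28], [0, 0, 0.55]],
    [1, [-140, -95, -33], [0, 0, 0.69]],
  ],
  squeeze=15,
)

```text
time_s: 16.9
ee_pos: [416.5, -73.9, 261.2]
ee_rot: [179.9, -0.1, 51.5]
force: [0.8, -1.0, 0.8]
gripper_width: 34.0
```

Run:
```python
from plan import *
commit([-140,-95,-33],[0,0,.69])
plan([400,-130,260],[180,0,1.3])
```

```text
cmd [417.3 -72.9 260. ] [180.    0.   51.8]
t 16.9 meas [416.5 -73.9 261.2] [ 1.7988e+02 -5.0000e-02  5.1520e+01] F [ 0.8 -1.   0.8] w 34.0
total shift [-55.6  21.7  -0. ] turn [-0.     -0.      0.8813] rows needed 1.1940792189141665 5.878463208814142
```

Run:
```python
from plan import *
d,r=plan([430,-120,260],[205,0,1.3])
for f in (.15,.32,.49,.66,.83,1): print(np.round(d*f),np.round(r*f,2))
```

```text
total shift [-29.2  39.1  -0. ] turn [0.4075 0.1922 0.8669] rows needed 0.9762762314887355 6.516852526927281
[-4.  6. -0.] [0.06 0.03 0.13]
[-9. 13. -0.] [0.13 0.06 0.28]
[-14.  19.  -0.] [0.2  0.09 0.42]
[-19.  26.  -0.] [0.27 0.13 0.57]
[-24.  32.  -0.] [0.34 0.16 0.72]
[-29.  39.  -0.] [0.41 0.19 0.87]
```

Emit:
drive_tool(
  series=[
    [1, [-4, 6, 0], [0.06, 0.03, 0.12]],
    [1, [-9, 13, 0], [0.12, 0.06, 0.25]],
    [1, [-14, 19, 0], [0.18, 0.09, 0.38]],
    [1, [-19, 26, 0], [0.24, 0.115, 0.51]],
    [1, [-24, 32, 0], [0.3, 0.14, 0.64]],
  ],
)

```text
time_s: 17.4
ee_pos: [427.9, -112.1, 260.7]
ee_rot: [-161.4, -2.1, 14.1]
force: [0.3, -0.4, 0.0]
gripper_width: 0.4
```

Run:
```python
from plan import *
commit([-24,32,0],[.3,.14,.64])
d,r=plan([430,-120,260],[205,0,1.3])
```

```text
cmd [ 427.6 -111.5  260. ] [-161.47   -2.08   14.46]
t 17.4 meas [ 427.9 -112.1  260.7] [-161.38   -2.11   14.14] F [ 0.3 -0.4  0. ] w 0.4
total shift [ 0.2  8.4 -2.8] turn [0.1082 0.0516 0.2267] rows needed 0.1762887707256531 1.7107707575525115
```

Emit:
drive_tool(
  series=[
    [1, [0, 4, -1], [0.05, 0.02, 0.1]],
    [1, [0, 7, -2], [0.09, 0.04, 0.19]],
    [1, [0, 8.4, -2.8], [0.108, 0.052, 0.227]],
    [1, [0, 8.4, -2.8], [0.108, 0.052, 0.227]],
    [1, [0, 8.4, -2.8], [0.108, 0.052, 0.227]],
  ],
)

```text
time_s: 17.9
ee_pos: [429.7, -119.9, 260.3]
ee_rot: [-155.0, -0.1, 1.3]
force: [-0.0, -0.6, 0.1]
gripper_width: 0.2
```

Run:
```python
from plan import *
commit([0,8.4,-2.8],[.108,.052,.227])
snap('wrist','w10.png');snap('scene','s10.png');snap('top','t10.png')
a=cv2.imread('pics/t10.png'); a=a[135:275,220:430]; b=cv2.imread('pics/s10.png')[150:290,220:430]
cv2.imwrite('pics/ts10.png',cv2.resize(np.vstack([a,b]),None,fx=2.1*1,fy=2.1,interpolation=cv2.INTER_CUBIC))
```

```text
cmd [ 429.8 -120.1  260. ] [-1.5501e+02 -2.0000e-02  1.2800e+00]
t 17.9 meas [ 429.7 -119.9  260.3] [-1.5505e+02 -7.0000e-02  1.3500e+00] F [-0.  -0.6  0.1] w 0.2
```

View pics/w10.png

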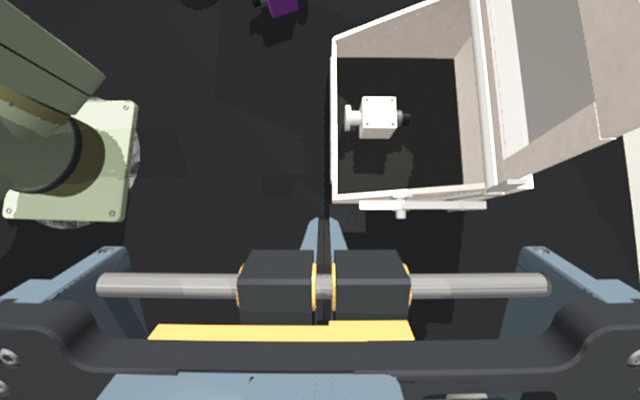

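View pics/ts10.png

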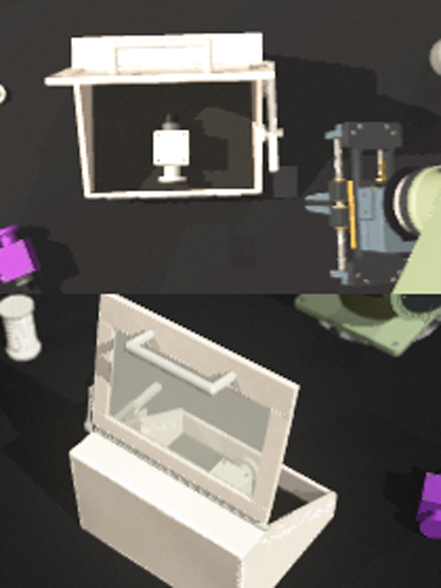

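Run:
```python
from plan import *
def enh(a): return np.clip((a.astype(float)/255)**.45*255,0,255).astype(np.uint8)
a=cv2.imread('pics/w10.png')[175:245,310:420]; b=cv2.imread('pics/t10.png')[190:240,330:400]
A=cv2.resize(enh(a),(770,490//2*2//1),interpolation=cv2.INTER_NEAREST)
B=cv2.resize(enh(b),(770,550),interpolation=cv2.INTER_NEAREST)
cv2.imwrite('pics/w10z.png',A); cv2.imwrite('pics/t10z.png',B)
```

```text
(no output)
```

View pics/w10z.png

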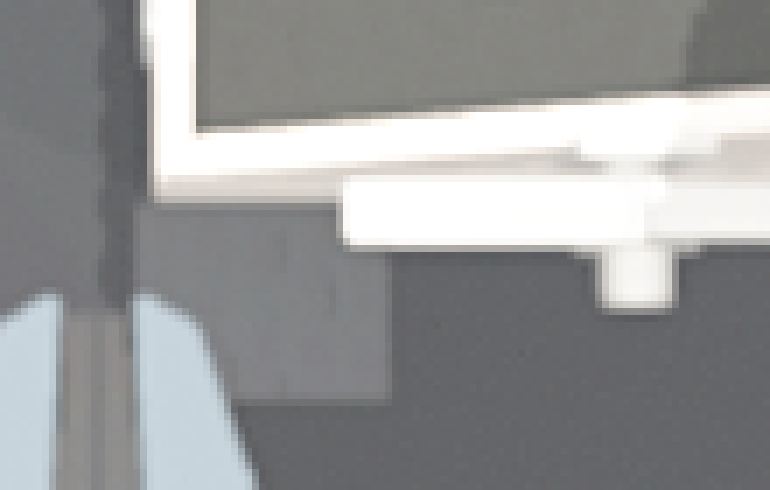

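View pics/t10z.png

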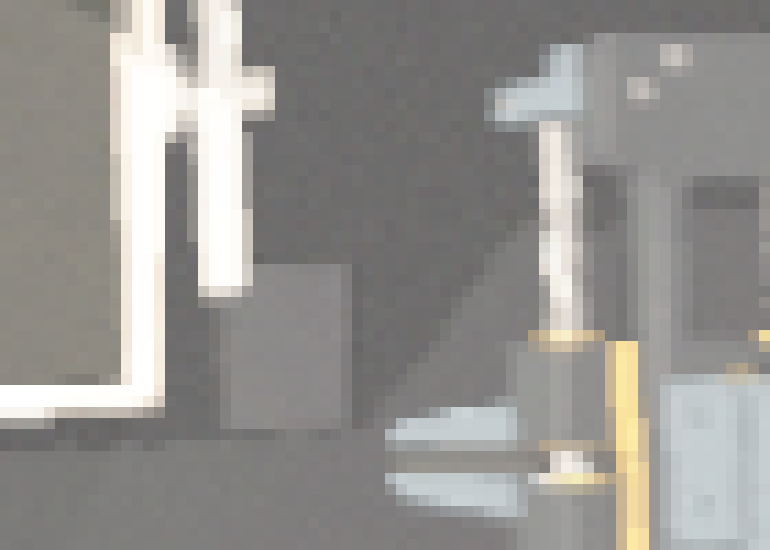

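Run:
```python
from plan import *
T=load('t10');W=load('w10')
print(atz(T,[[349.5,213.6],[361.5,228.6],[355.5,221.1]],112))
print(atz(W,[[328.8,203.8],[364.9,231.9],[346.9,217.9]],112))
from itertools import product
# triangulate centre
o1,d1=T['origin'],ray(T,[[355.5,221.1]])[0];o2,d2=W['origin'],ray(W,[[346.9,217.9]])[0]
A=np.c_[d1,-d2];s=np.linalg.lstsq(A,o2-o1,rcond=None)[0];print(o1+s[0]*d1,o2+s[1]*d2)
# arm tip in top (front end): px
print('stay tip',atz(T,[[350,216]],130))
```

```text
[[ 479.4150553   -76.15288612  112.        ]
 [ 434.98710729 -111.24703493  112.        ]
 [ 457.17151093  -93.72305399  112.        ]]
[[ 436.06939842  -77.4496495   112.        ]
 [ 480.19538673 -110.35304914  112.        ]
 [ 458.31959531  -94.05355292  112.        ]]
[457.16043658 -93.61733098 113.12094992] [458.21878035 -94.1273338  113.17950695]
stay tip [[471.89483922 -76.12054954 130.        ]]
```

Run:
```python
from plan import *
d,r=plan([451,-86,135],[205,0,1.3])
p,R0=cur(); print('down 1mm in tool',R0.inv().apply([0,0,-1]))
```

```text
total shift [ 21.9  22.3 127.5] turn [ 0.0002 -0.0004 -0.0002] rows needed 2.6249081609348632 0.0035568250015582093
down 1mm in tool [-2.87976006e-04  4.22438935e-01  9.06391341e-01]
```

Emit:
drive_tool(
  series=[
    [1, [5, 5, 28], [0, 0, 0]],
    [1, [11, 11, 64], [0, 0, 0]],
    [1, [17, 17, 98], [0, 0, 0]],
    [1, [21, 21, 120], [0, 0, 0]],
    [1, [22, 22.3, 127.5], [0, 0, 0]],
  ],
)

```text
time_s: 18.55
ee_pos: [450.2, -84.5, 133.3]
ee_rot: [-154.9, 0.2, 1.4]
force: [0.4, 0.3, -0.0]
gripper_width: 0.6
```

Emit:
drive_tool(
  series=[
    [1, [0, 1.7, 3.6], [0, 0, 0]],
    [1, [0, 3.4, 7.3], [0, 0, 0]],
    [1, [0, 4.6, 10], [0, 0, 0]],
    [1, [0, 5.5, 11.8], [0, 0, 0]],
    [1, [0, 5.5, 11.8], [0, 0, 0]],
  ],
)

```text
time_s: 19.05
ee_pos: [451.2, -86.2, 122.2]
ee_rot: [-155.0, -0.0, 1.3]
force: [-0.1, 0.4, 0.3]
gripper_width: 0.5
```

Run:
```python
from plan import *
commit([22,22.3,127.5]);commit([0,5.5,11.8])
snap('wrist','w11.png');
a=cv2.imread('pics/w11.png')[100:320,200:520]; cv2.imwrite('pics/w11z.png',cv2.resize(np.clip((a/255.)**.6*255,0,255).astype(np.uint8),None,fx=2.4,fy=2.4,interpolation=cv2.INTER_CUBIC))
```

```text
cmd [451.1 -86.  135. ] [-1.5501e+02 -2.0000e-02  1.2800e+00]
t 19.05 meas [451.2 -86.2 122.2] [-1.5502e+02 -5.0000e-02  1.2600e+00] F [-0.1  0.4  0.3] w 0.5
cmd [451.1 -86.  122. ] [-1.5501e+02 -2.0000e-02  1.2800e+00]
t 19.05 meas [451.2 -86.2 122.2] [-1.5502e+02 -5.0000e-02  1.2600e+00] F [-0.1  0.4  0.3] w 0.5
```

View pics/w11z.png

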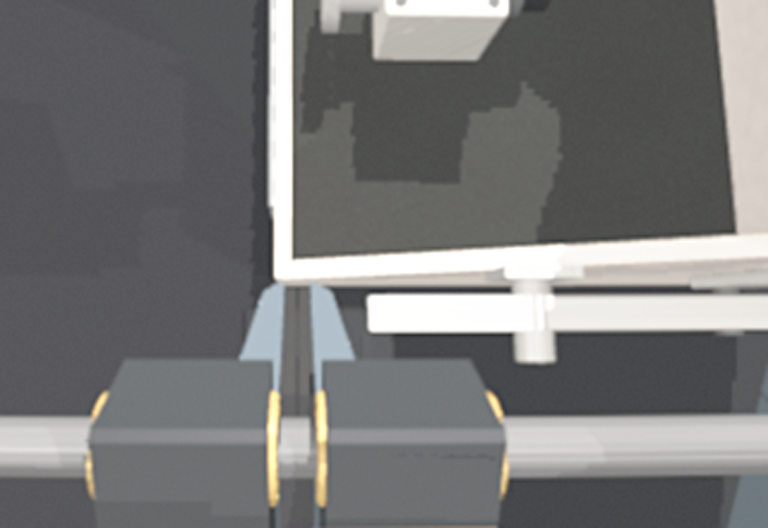

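Emit:
drive_tool(
  series=[
    [1, [0, 1.7, 3.6], [0, 0, 0]],
    [1, [0, 2.9, 6.3], [0, 0, 0]],
    [1, [0, 4.2, 9], [0, 0, 0]],
    [1, [0, 5, 10.9], [0, 0, 0]],
    [1, [0, 5, 10.9], [0, 0, 0]],
  ],
)

```text
time_s: 19.6
ee_pos: [450.7, -85.8, 109.6]
ee_rot: [-155.0, 0.0, 1.3]
force: [-2.3, -1.5, 2.8]
gripper_width: 0.5
```

Emit:
drive_tool(
  series=[
    [1, [0, 1.2, 2.5], [0, 0, 0]],
    [1, [0, 2.3, 5], [0, 0, 0]],
    [1, [0, 3, 6.3], [0, 0, 0]],
    [1, [0, 3, 6.3], [0, 0, 0]],
    [1, [0, 3, 6.3], [0, 0, 0]],
  ],
)

```text
time_s: 20.1
ee_pos: [451.0, -85.8, 102.9]
ee_rot: [-155.0, 0.0, 1.3]
force: [-1.5, -0.5, 1.5]
gripper_width: 0.4
```

Run:
```python
from plan import *
commit([0,5,10.9]);commit([0,3,6.3])
snap('scene','s12.png');
a=cv2.imread('pics/s12.png')[100:310,180:440]; cv2.imwrite('pics/s12z.png',cv2.resize(a,None,fx=2.8,fy=2.8,interpolation=cv2.INTER_CUBIC))
```

```text
cmd [451.1 -85.9 110. ] [-1.5501e+02 -2.0000e-02  1.2800e+00]
t 20.1 meas [451.  -85.8 102.9] [-154.98    0.      1.28] F [-1.5 -0.5  1.5] w 0.4
cmd [451.1 -85.9 103. ] [-1.5501e+02 -2.0000e-02  1.2800e+00]
t 20.1 meas [451.  -85.8 102.9] [-154.98    0.      1.28] F [-1.5 -0.5  1.5] w 0.4
```

View pics/s12z.png

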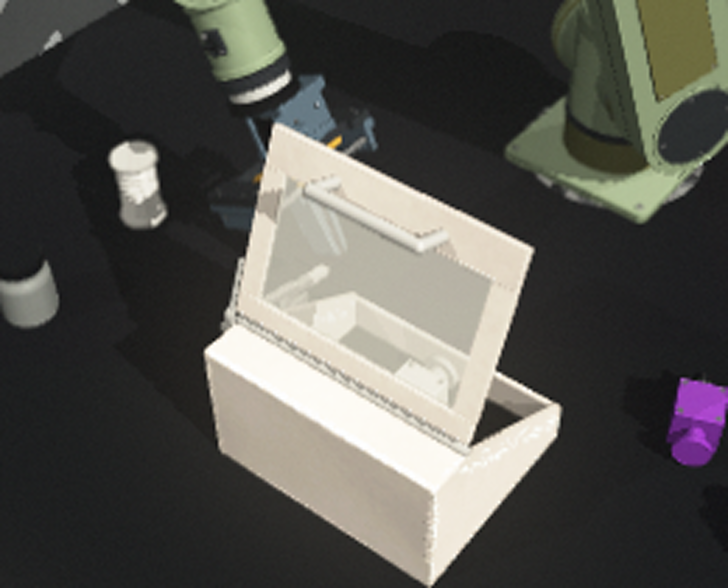

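Emit:
drive_tool(
  series=[
    [1, [0, 0, 0], [0, 0, 0]],
    [1, [0, 0, 0], [0, 0, 0]],
    [1, [0, 0, 0], [0, 0, 0]],
    [1, [0, 0, 0], [0, 0, 0]],
    [1, [0, 0, 0], [0, 0, 0]],
  ],
)

```text
time_s: 20.65
ee_pos: [451.1, -85.9, 103.0]
ee_rot: [-155.0, -0.0, 1.3]
force: [-1.5, 0.1, 2.3]
gripper_width: 0.7
```

Run:
```python
from plan import *
snap('scene','s13.png');
a=cv2.imread('pics/s13.png')[100:310,180:440]; cv2.imwrite('pics/s13z.png',cv2.resize(a,None,fx=2.8,fy=2.8,interpolation=cv2.INTER_CUBIC))
f=load('s13');F=frame([524,69.2,.0233])
for th in (1.9,1.8,1.7,1.6,1.5,1.4,1.2):
    a=th-.5323; c=[[85-195*np.cos(a),y,155+195*np.sin(a)] for y in (130,-130)]
    print(th,np.round((proj(f,F(c))-[180,100])*2.8).tolist())
```

```text
1.9 [[511.0, 262.0], [251.0, 132.0]]
1.8 [[525.0, 253.0], [266.0, 125.0]]
1.7 [[537.0, 246.0], [281.0, 121.0]]
1.6 [[547.0, 242.0], [294.0, 119.0]]
1.5 [[557.0, 240.0], [307.0, 119.0]]
1.4 [[566.0, 240.0], [318.0, 121.0]]
1.2 [[579.0, 247.0], [338.0, 131.0]]
```

View pics/s13z.png

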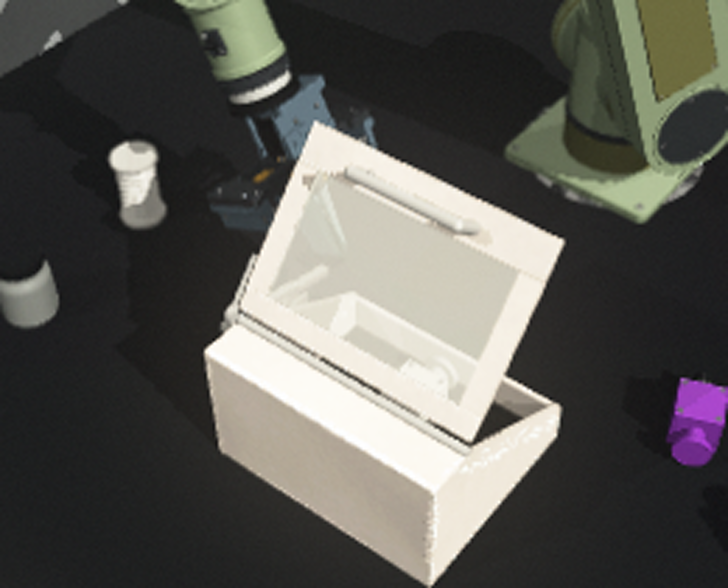

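Emit:
drive_tool(
  series=[
    [1, [0, 0, -25], [0, 0, 0]],
    [1, [0, 5, -65], [0, 0, 0]],
    [1, [0, 15, -105], [0, 0, 0]],
    [1, [0, 30, -140], [0, 0, 0]],
    [1, [0, 45, -165], [0, 0, 0]],
  ],
)

```text
time_s: 21.2
ee_pos: [454.8, -198.4, 235.6]
ee_rot: [-155.2, -0.3, 1.2]
force: [0.4, 0.3, 0.4]
gripper_width: 0.4
```

Run:
```python
from plan import *
commit([0,45,-165])
snap('scene','s14.png');
a=cv2.imread('pics/s14.png')[100:310,180:440]; cv2.imwrite('pics/s14z.png',cv2.resize(a,None,fx=2.8,fy=2.8,interpolation=cv2.INTER_CUBIC))
```

```text
cmd [ 453.5 -196.4  233.5] [-1.5501e+02 -2.0000e-02  1.2800e+00]
t 21.2 meas [ 454.8 -198.4  235.6] [-155.19   -0.27    1.23] F [0.4 0.3 0.4] w 0.4
```

View pics/s14z.png

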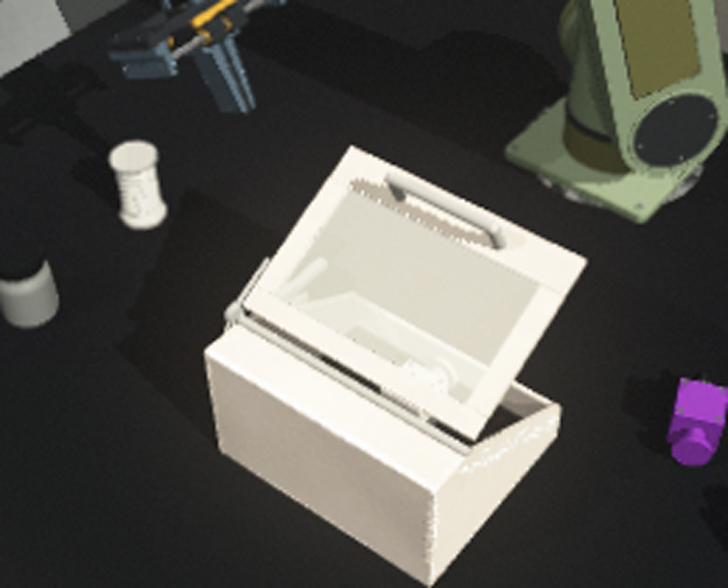

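The door is at about 1.05 rad and sinking with the arm clear. I'll wait.

Emit:
drive_tool(
  series=[
    [1, [-5, 0, -5], [0, 0, 0]],
    [1, [-10, 0, -10], [0, 0, 0]],
    [1, [-10, 0, -10], [0, 0, 0]],
    [1, [-10, 0, -10], [0, 0, 0]],
    [1, [-10, 0, -10], [0, 0, 0]],
  ],
)

```text
time_s: 21.75
ee_pos: [443.5, -200.2, 242.2]
ee_rot: [-155.0, 0.0, 1.3]
force: [-0.2, 0.4, 0.4]
gripper_width: 0.7
```

Emit:
drive_tool(
  series=[
    [1, [0, 0, 0], [0, 0, 0]],
    [1, [0, 0, 0], [0, 0, 0]],
    [1, [0, 0, 0], [0, 0, 0]],
    [1, [0, 0, 0], [0, 0, 0]],
    [1, [0, 0, 0], [0, 0, 0]],
  ],
)

```text
time_s: 22.25
ee_pos: [443.7, -200.9, 242.5]
ee_rot: [-155.0, -0.0, 1.3]
force: [-0.3, 0.2, -0.5]
gripper_width: 0.5
```

Emit:
drive_tool(
  series=[
    [1, [0, 0, 0], [0, 0, 0]],
    [1, [0, 0, 0], [0, 0, 0]],
    [1, [0, 0, 0], [0, 0, 0]],
    [1, [0, 0, 0], [0, 0, 0]],
    [1, [0, 0, 0], [0, 0, 0]],
  ],
)

```text
time_s: 22.75
ee_pos: [443.6, -200.9, 242.6]
ee_rot: [-155.0, -0.0, 1.3]
force: [0.0, 0.4, -0.1]
gripper_width: 0.3
```

Emit:
drive_tool(
  series=[
    [1, [0, 0, 0], [0, 0, 0]],
    [1, [0, 0, 0], [0, 0, 0]],
    [1, [0, 0, 0], [0, 0, 0]],
    [1, [0, 0, 0], [0, 0, 0]],
    [1, [0, 0, 0], [0, 0, 0]],
  ],
)

```text
time_s: 23.25
ee_pos: [443.6, -200.9, 242.6]
ee_rot: [-155.0, -0.0, 1.3]
force: [-0.4, -0.5, 0.1]
gripper_width: 0.5
```

Emit:
drive_tool(
  series=[
    [1, [0, 0, 0], [0, 0, 0]],
    [1, [0, 0, 0], [0, 0, 0]],
    [1, [0, 0, 0], [0, 0, 0]],
    [1, [0, 0, 0], [0, 0, 0]],
    [1, [0, 0, 0], [0, 0, 0]],
  ],
)

```text
time_s: 23.75
ee_pos: [443.6, -200.8, 242.5]
ee_rot: [-155.0, -0.0, 1.3]
force: [-0.3, -0.1, -1.0]
gripper_width: 0.2
```

Emit:
drive_tool(
  series=[
    [1, [0, 0, 0], [0, 0, 0]],
    [1, [0, 0, 0], [0, 0, 0]],
    [1, [0, 0, 0], [0, 0, 0]],
    [1, [0, 0, 0], [0, 0, 0]],
    [1, [0, 0, 0], [0, 0, 0]],
  ],
)

```text
time_s: 24.25
ee_pos: [443.6, -200.9, 242.6]
ee_rot: [-155.0, -0.0, 1.3]
force: [-0.2, 0.1, 0.6]
gripper_width: 0.5
```

Run:
```python
from plan import *
snap('scene','s15.png');snap('top','t15.png')
a=cv2.imread('pics/s15.png')[130:320,200:440]; b=cv2.imread('pics/scene0.png')[130:320,200:440]
cv2.imwrite('pics/s15z.png',cv2.resize(np.vstack([a,b]),None,fx=1.55,fy=1.55,interpolation=cv2.INTER_CUBIC))
a=cv2.imread('pics/t15.png')[120:280,160:470]; b=cv2.imread('pics/top0.png')[120:280,160:470]
cv2.imwrite('pics/t15z.png',cv2.resize(np.vstack([a,b]),None,fx=1.8,fy=1.8,interpolation=cv2.INTER_CUBIC))
```

```text
(no output)
```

View pics/s15z.png

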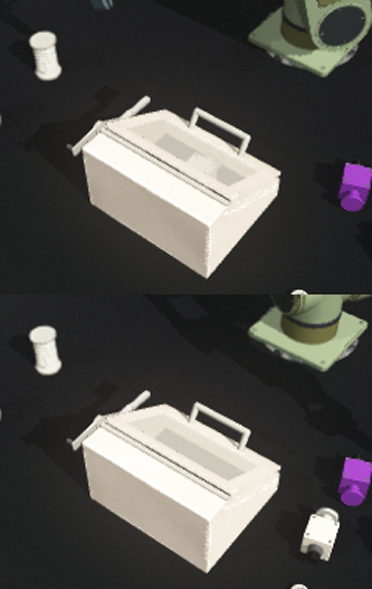

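View pics/t15z.png

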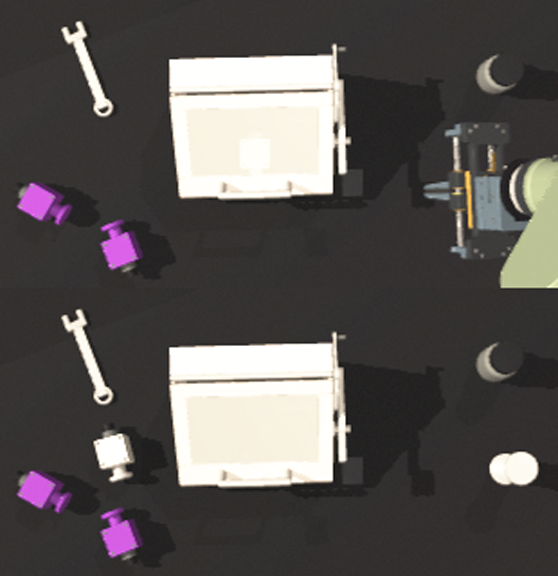

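Run:
```python
from plan import *
a=cv2.imread('pics/t15.png',0)[205:235,275:335].astype(np.float32); b=cv2.imread('pics/top0.png',0)[205:235,275:335].astype(np.float32)
print(cv2.phaseCorrelate(b,a))
for n,(y0,y1,x0,x1) in {'bellows':(145,185,212,245),'jar':(185,220,172,206),'wrench':(312,390,368,404),'handle':(195,225,322,362)}.items():
    a=cv2.imread('pics/s15.png',0)[y0:y1,x0:x1].astype(np.float32); b=cv2.imread('pics/scene0.png',0)[y0:y1,x0:x1].astype(np.float32); print(n,cv2.phaseCorrelate(b,a))
s=env.state(); print(s['time_s'],s['force'],abs(s['qvel']).max())
env.job_done()
```

```text
((0.058609123457205925, 0.05474456407101691), 0.9627430499924554)
bellows ((-0.029707828317800278, -0.020099858116378044), 0.989683183365398)
jar ((-0.03273918448873303, -0.052581997521695456), 0.988614759143488)
wrench ((-0.01815128108934161, -0.0006642557929623649), 0.9988320825828446)
handle ((0.012385202825033303, 0.03965495615700121), 0.9955948004126549)
24.35 [-0.44764222  0.11929921 -0.77828377] 0.13196662335899484
the job is handed in; nothing more can be done
```

The gauge head is standing in the locker and the door is shut. I handed the job in at 24.4 s, with the arm clear of everything.

- **Door up:** I raised it by the handle until the stay locked and let go. It stayed up on its own.
- **Gauge in:** I set the white gauge head down on the locker floor at low force (the reading went from about −4 N hanging to +1.5 N at contact). It stayed upright after release.
- **Door down:** I held the paddle down until the door had sunk to about 1.4 rad, then withdrew. The door sank and shut on its own damper.

**Last checks:** the final pictures match the starting ones to within 0.1 pixel for the door front, handle, bellows, jar and wrench. The gauge head is visible standing behind the door's window, and the two purple look-alikes appear unmoved. The wrist force was about zero.

No check failed. The two cameras' locker positions differed by 3 mm along x, and gripping the bar put it at about 524 mm. I judged the door shut from pictures only, and did not watch it touch down.

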